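# Index the pipe turntable to the elbow's side

## Task

The pipe turntable on the bench is locked in the middle hole of its plate. Pull up the spring plunger by the round knob at the end of the turntable's arm, swing the arm round to the very next hole on the side where the elbow fitting lies (the tee fitting lies on the other side), and let go so that the pin springs fully home in that hole. Leave the elbow and the tee where they lie.

Things in the scene. Friction and masses are not known exactly. Their poses are not given: they have to be found in the camera images.
- jig: Pipe turntable: aluminium plate 260 x 380 x 20 mm fixed flat on the bench, with a grey arm on a vertical pivot. Origin: pivot axis at bench level; x points to the middle hole, z up. Five 24 mm holes lie 150 mm from the pivot at -80, -40, 0, 40, 80 degrees from x. The arm is 36 mm wide, its top 38 mm above the bench, and starts at 0; the pipe stub on the pivot is 54 mm across and 101 mm high.
- knob (a point): Centre of the round black plunger knob near the arm's end, 150 mm from the pivot: 36 mm across, 24 mm tall (12 mm above and below this point), 68 mm above the bench with the pin home. Under it a 26 mm steel bush on the arm, its top 20 mm below this point. The knob spins freely about its upright axis, so the gripper need not turn with the arm.
- plunger (a joint): Lift of knob and pin in m: 0 with the pin fully home, end stop at 0.026. The spring pulls down with 5 N at 0 and 9 N at 0.020. The ball-nosed 20 mm pin clears the plate from 0.014 on; then the arm swings freely. Let go within about 8 mm of a hole the pin drops in and centres itself; elsewhere it stands on the plate at 0.014.
- elbow: Loose 90-degree elbow fitting, grey plastic with black nuts, lying flat, 56 mm high, two legs of 80 mm from their corner along its x and y. Origin at bench level inside the angle of the L, 42 mm from the corner. It lies beside the plate on the +y or -y side of the turntable, 275 to 310 mm from the turntable's x axis.
- tee: Loose T fitting of the same make, lying flat, 56 mm high: straight run 120 mm along its x, branch along +y, origin at bench level 20 mm from the run's axis towards the branch. It lies beside the plate on the other side from the elbow.
There are look-alikes about, which are no part of the job. What is shaped like the elbow but yellow is not meant.

How it is judged:
On the way:
1. the pin is pulled out of the middle hole: the knob is lifted at least 12 mm while the arm still points at that hole (value of joint plunger above 0.012 m and y of knob in the frame of jig between -0.03 and 0.03 m), for 0.05 s.
At the end, for the whole second after the job is handed in: The arm stands at the hole next to the middle one (40 degrees from it) on the elbow's side, knob within about 15 mm sideways of that place, and the pin is home: the knob no more than 3 mm above its lowest position (value of joint plunger below 0.003 m and ((y of elbow in the frame of jig above 0 m and y of knob in the frame of jig between 0.082 and 0.112 m) or (y of elbow in the frame of jig below 0 m and y of knob in the frame of jig between -0.112 and -0.082 m))); the robot touches nothing.
It fails at once if the elbow is shifted by more than 20 mm (distance of elbow from where it was at the start of the episode above 0.02 m).
It fails at once if the tee is shifted by more than 20 mm (distance of tee from where it was at the start of the episode above 0.02 m).
It also fails if it takes over 32 s, if anything falls off the work surface, if the arm or the gripper's body presses on something with over 40 N, if the wrist force passes 120 N, or if a joint passes its speed limit or range.

## Robot

A 6-joint arm with a two-finger parallel gripper is mounted at the origin on the work surface. World frame = base frame: x ahead of the robot, y to its left, z up, the work surface at z = 0. Lengths are in m, angles in rad, forces in N, time in s.
With the tool pointing down it reaches from about 0.375 to 0.975 m from the base axis. Payload 3.8 kg.
Tool frame: the origin (TCP) lies between the finger pads; the fingertips stand 17 mm ahead of it and the grasp point (between the pads) lies 2 mm behind it; z points along the fingers, x is the direction in which the jaws open and shut, and the axes are right-handed (so a half turn about z gives the same grasp; the last joint's range is limited). The gripper opens to 88 mm and grips with 3 to 60 N. Pads are 18 mm wide; open, the fingers measure 123 mm over their backs; the gripper's body (75 mm by 187 mm) begins 45 mm behind the grasp point.
Start: joints at [-0.037, 0.264, 1.604, -0, 1.274, -0.037], TCP at [0.675, -0, 0.226] pointing down, gripper open.
Joint ranges: [-2.63, 2.63], [-0.94, 2.18], [0.31, 2.57], [-1.31, 4.45], [0, 2.66], [-2.55, 2.55]. Speed limits (rad/s): [2.57, 2.57, 3.14, 3.14, 3.14, 3.14].

## Interface

Orientations are given as a unit quaternion [w, x, y, z].
In Python, from station import env gives the robot as it stands.
- The arm moves only by the tool arm_command, never from a script. Its argument "moves" is a list of rows, each a list of 7 numbers: the closure, from -1 (fully open) to 1 (shut), then the shift along the tool's x, y, z in m, then the turn, a rotation vector about the tool's x, y, z in rad. In form: [[grip, dx, dy, dz, wx, wy, wz], ...]. A call has 1 to 12 rows; each row shifts and turns the commanded pose from where the row before left it, along the tool's axes as they then stand; what a row does not reach is not made up. A row lasts 1/12 s, in which the tool goes at most 41.7 mm and 7.16 degrees, less where a joint would pass 70% of its speed; a pose out of reach is approached as far as the arm can. A call is refused whole if a number of a shift passes 0.0417 or a number of a turn 0.125, either way. A call with a gripper value outside its range is refused whole. The fingers move at their own pace and stop on an object; "grip_force" is the grip in N (left out, the last holds). Time passes only in rows, so rows that do not move let the fingers close. It gives the time, the measured TCP pose, the force and the opening at its end, in the units of the state.
- env.get_state(): the state, without advancing time (a new reading comes with each control period).
- env.snapshot(name): name is "scene" or "side" or "wrist"; returns a dict with "image" (384x512x3 uint8, blue, green, red), "mtx" (3x3 intrinsics, pixels), "cam_to_world" (4x4, takes a point from camera to world coordinates); the wrist camera has in their place "mount" (4x4, takes a point from camera to tool coordinates, whose origin is the TCP and whose axes are the tool frame's). Camera axes: x right, y up, looking along -z (the intrinsics and any distortion apply to the point x, -y, -z); pixel columns grow to the right and rows downward; lengths in m; the calibration is good to about 2 mm. A picture is of the moment at which its call begins: read the wrist's pose just before it. There is no depth.
- env.sign_off(): hands the job in, once; it reports no verdict.
Trained networks look in the newest picture that a camera, given by its name, has taken for a name from the list of things; names that differ only in an ending like _2 or _b are one class to them, and where a whole thing is asked for, a point or a joint stands for the part that bears it (a point fixed in the world has none). Each returns a list of dicts, best first, with "confidence" (0 to 1); they miss things now and then, are a little off and sometimes report something else, mostly with a low value. They report only what shows in the picture. A call takes as long as a camera call. They do not tell look-alikes from the thing itself.
- env.look_for(camera, query): "centre" ([column, row] in pixels, amid what is visible of it).
The state is a dict: "time": time; "qpos": joint angles; "dq": joint speeds; "effort": joint torques, N m; "tool_pos": TCP position; "tool_rot": TCP orientation; "contact_force": force on the tool from outside, world axes, zero at the start; "moment": the same for the moment, N m; "finger_gap": finger opening in m.
Only numpy, scipy, OpenCV 4.12 (cv2) and the standard library are available. Lean on these libraries where they do the work, as an engineer would, in place of code of your own. Each camera call takes 0.05 s, during which the arm holds its last target.

## Working session

There is one attempt and no reset: what is moved stays moved. The work goes in short steps, Python scripts to look and compute and a tool call to move; the robot and the scene stay as the last step left them, time stands still between calls to the robot, and variables do not carry over. Pictures are saved under pics/ and viewed, and the job is handed in when it is done.

Besides the shell and the picture viewer there is one more tool, called after "Call:" as name([rows], argument=value, ...), one row to a line, values as JSON. arm_command: Moves the arm, as the interface text tells. Its arguments: {"type":"object","properties":{"moves":{"type":"array","items":{"type":"array","items":{"type":"number"}}},"grip_force":{"type":"number"}},"required":["moves"]}

```bash
mkdir -p pics; ls; python3 - <<'E'
from station import env
import cv2,numpy as np
s=env.get_state();print(s)
for c in("scene","side","wrist"):
    r=env.snapshot(c);cv2.imwrite(f"pics/{c}0.png",r["image"]);np.savez(f"pics/{c}0.npz",**{k:v for k,v in r.items()})
    for q in("knob","elbow","tee","jig"):
        print(c,q,[(np.round(d["centre"],1).tolist(),round(d["confidence"],2)) for d in env.look_for(c,q)])
E
```

```text
pics
{'time': 0.0, 'qpos': array([-3.69059658e-02,  2.64729640e-01,  1.60535364e+00,  6.54761953e-06,
        1.27365205e+00, -3.68868292e-02]), 'dq': array([-0.0008375 , -0.00026223,  0.00135717, -0.00114035,  0.00055192,
        0.00134731]), 'effort': array([-9.59501231e-04, -5.02113855e+01, -3.56871557e+01,  7.25938403e-02,
        2.92220683e-02, -1.93505334e-04]), 'tool_pos': array([6.74285122e-01, 2.27316565e-05, 2.24514842e-01]), 'tool_rot': array([-4.26466575e-05,  9.99999426e-01, -1.05302152e-05, -1.07049156e-03]), 'contact_force': array([ 0.01400735,  0.65692273, -1.35347707]), 'moment': array([ 0.04129107,  0.02151394, -0.0162971 ]), 'finger_gap': 0.08855560832550483}
scene knob [([327.4, 208.3], 0.65)]
scene elbow [([109.7, 236.3], 0.97), ([226.2, 261.0], 0.95), ([155.4, 272.9], 0.87), ([179.5, 221.5], 0.57), ([329.0, 208.5], 0.21)]
scene tee [([362.9, 145.6], 0.77)]
scene jig [([292.3, 215.3], 0.69)]
side knob [([270.1, 147.4], 0.62)]
side elbow [([311.6, 233.0], 0.85), ([251.7, 270.2], 0.82), ([314.6, 295.7], 0.72), ([264.7, 340.9], 0.59)]
side tee [([205.9, 124.0], 0.69)]
side jig [([255.8, 177.9], 0.68)]
wrist knob [([196.1, 93.7], 0.93), ([131.1, 126.7], 0.37)]
wrist elbow [([175.3, 363.4], 0.85)]
wrist tee []
wrist jig [([132.1, 126.4], 0.64)]
```

View pics/scene0.png

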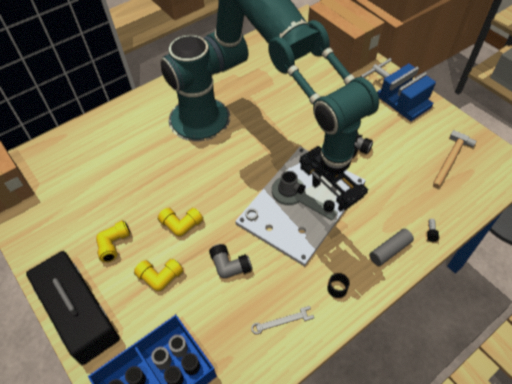

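View pics/side0.png

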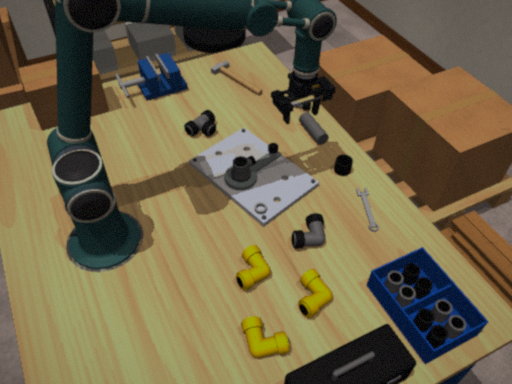

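View pics/wrist0.png

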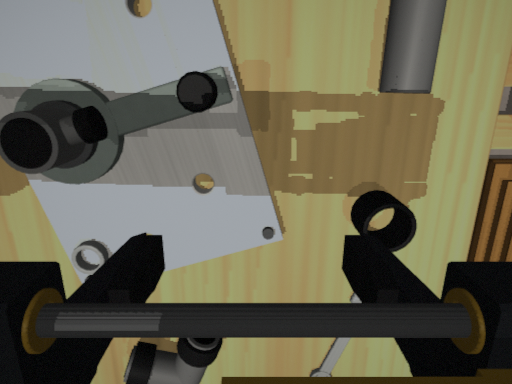

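Candidates: grey elbow at scene (230,262), side (311,233), wrist (175,363). The yellow look-alikes are at scene (112,241), (180,221) and (158,273). The tee is at scene (363,146), side (201,124). The knob is at scene (329,207), side (272,149), wrist (197,92). The black ring at wrist (384,221) and the stub opening at (28,140) could be mistaken for it. I choose the knob at the arm's end and the grey elbow; next I measure them and crop close.

```bash
cat > h.py <<'E'
import numpy as np,cv2
from scipy.spatial.transform import Rotation as R
def T_tool(s):
    q=s["tool_rot"];T=np.eye(4);T[:3,:3]=R.from_quat([q[1],q[2],q[3],q[0]]).as_matrix();T[:3,3]=s["tool_pos"];return T
def ray(px,mtx,C,dist=None):
    u=cv2.undistortPoints(np.array([[px]],float),np.array(mtx,float),dist).ravel()
    d=C[:3,:3]@np.array([u[0],-u[1],-1.]);return C[:3,3],d/np.linalg.norm(d)
def atz(r,z): o,d=r;return o+d*(z-o[2])/d[2]
def tri(rs):
    A=np.zeros((3,3));b=np.zeros(3)
    for o,d in rs:
        P=np.eye(3)-np.outer(d,d);A+=P;b+=P@o
    p=np.linalg.solve(A,b);return p,[np.linalg.norm((np.eye(3)-np.outer(d,d))@(p-o)) for o,d in rs]
E
python3 - <<'E'
from h import *
from station import env
s=env.get_state()
L={c:np.load(f"pics/{c}0.npz") for c in("scene","side","wrist")}
print({c:L[c].files for c in L}, L["wrist"]["mount"].round(3))
C={c:L[c]["cam_to_world"] for c in("scene","side")};C["wrist"]=T_tool(s)@L["wrist"]["mount"]
r=lambda c,p:ray(p,L[c]["mtx"],C[c],L[c]["dist"] if "dist" in L[c].files else None)
np.set_printoptions(precision=4,suppress=True)
print("knob tri",tri([r("scene",(328.5,207.5)),r("side",(272,148.5)),r("wrist",(197,92))]))
for c,p in(("scene",(328.5,207.5)),("side",(272,148.5)),("wrist",(197,92))):print(c,atz(r(c,p),.068 if c!="wrist" else .08))
print("elbow",[atz(r(c,p),.028) for c,p in(("scene",(229,263)),("side",(311,233)))])
print("tee",[atz(r(c,p),.028) for c,p in(("side",(201,125)),)])
print("stub top wrist",atz(r("wrist",(28,140)),.101))
print("holes",[atz(r("wrist",p),.02) for p in((204,183),(141,6),(92,255))])
im=L["wrist"]["image"][40:300,0:300];cv2.imwrite("pics/w0c.png",cv2.resize(im,None,fx=2.2,fy=2.2,interpolation=cv2.INTER_CUBIC))
im=L["side"]["image"][90:260,170:340];cv2.imwrite("pics/s0c.png",cv2.resize(im,None,fx=3.5,fy=3.5,interpolation=cv2.INTER_CUBIC))
E
```

```text
{'scene': ['image', 'mtx', 'cam_to_world'], 'side': ['image', 'mtx', 'cam_to_world'], 'wrist': ['image', 'mtx', 'mount']} [[ 1.    -0.    -0.     0.   ]
 [-0.    -0.954 -0.299 -0.077]
 [-0.     0.299 -0.954 -0.159]
 [ 0.     0.     0.     1.   ]]
knob tri (array([0.6249, 0.0726, 0.0608]), [np.float64(0.003518504636730612), np.float64(0.0026987633567328337), np.float64(0.0020923598467297894)])
scene [0.6314 0.0664 0.068 ]
side [0.6211 0.0694 0.068 ]
wrist [0.626  0.0721 0.08  ]
elbow [array([ 0.5764, -0.2771,  0.028 ]), array([ 0.5726, -0.2782,  0.028 ])]
tee [array([0.4639, 0.3361, 0.028 ])]
stub top wrist [0.4822 0.0329 0.101 ]
holes [array([ 0.6193, -0.029 ,  0.02  ]), array([0.5652, 0.1524, 0.02  ]), array([ 0.4772, -0.1214,  0.02  ])]
```

View pics/w0c.png

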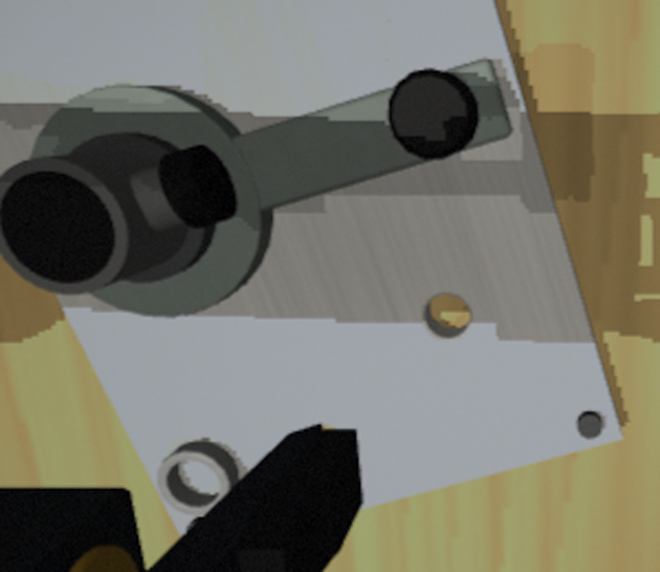

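View pics/s0c.png

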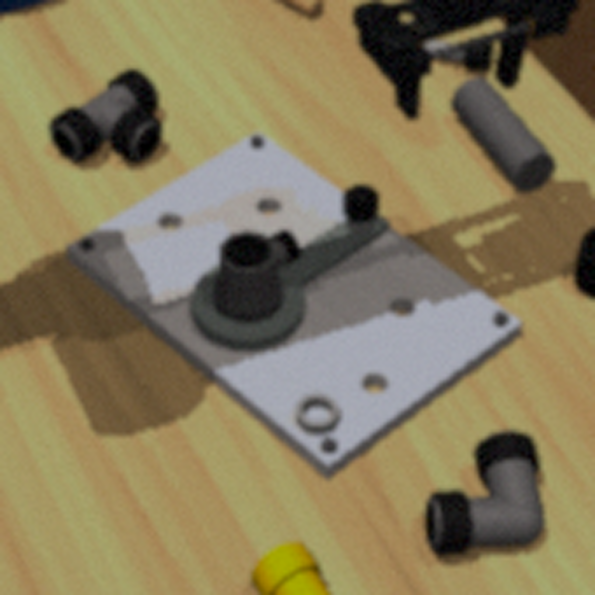

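The crop confirms it. The grey elbow is at about (0.574,-0.278), on the -y side, and the tee is on +y. The knob from the wrist view is (0.626,0.072) and the pivot is (0.482,0.033): distance 149 mm, arm angle 15.2°. The -40° hole is predicted at (0.618,-0.030) and seen at (0.619,-0.029). I'll go above the knob and turn the jaws across the arm so the body stays clear of the stub.

Call:
arm_command([
  [-1, -0.016, -0.024, 0, 0, 0, 0],
  [-1, -0.016, -0.024, 0, 0, 0, 0],
  [-1, -0.016, -0.024, 0, 0, 0, 0],
  [-1, 0, 0, 0, 0, 0, 0.12],
  [-1, 0, 0, 0, 0, 0, 0.12],
  [-1, 0, 0, 0, 0, 0, 0.12],
  [-1, 0, 0, 0, 0, 0, 0.12],
  [-1, 0, 0, 0, 0, 0, 0.12],
  [-1, 0, 0, 0, 0, 0, 0.12],
  [-1, 0, 0, 0, 0, 0, 0.12],
  [-1, 0, 0, 0, 0, 0, 0.12],
  [-1, 0, 0, 0, 0, 0, 0.12],
])

```text
time: 1.75
tool_pos: [0.627, 0.072, 0.2259]
tool_rot: [-0.0, 0.856, -0.517, 0.0]
contact_force: [-0.4, 0.5, 0.2]
finger_gap: 0.0882
```

Call:
arm_command([
  [-1, 0, 0, 0, 0, 0, 0.12],
  [-1, 0, 0, 0, 0, 0, 0.12],
  [-1, 0, 0, 0, 0, 0, 0.12],
  [-1, 0, 0, 0, 0, 0, 0.12],
  [-1, 0, 0, 0, 0, 0, 0.09],
  [-1, 0, 0, 0, 0, 0, 0],
  [-1, 0, 0, 0, 0, 0, 0],
])

```text
time: 2.33
tool_pos: [0.627, 0.072, 0.2259]
tool_rot: [0.0, -0.68, 0.734, -0.0]
contact_force: [-0.4, 0.5, -0.0]
finger_gap: 0.088
```

```bash
python3 - <<'E'
from h import *
from station import env
s=env.get_state();r=env.snapshot("wrist");cv2.imwrite("pics/w1.png",r["image"]);np.savez("pics/w1.npz",T=T_tool(s),**r)
print(s["time"],s["tool_pos"],T_tool(s)[:3,:3].round(3).tolist(),s["contact_force"])
C=T_tool(s)@r["mount"]
for q in("knob",):
  for d in env.look_for("wrist",q): print(q,d,atz(ray(d["centre"],r["mtx"],C),.075))
E
```

```text
2.3333 [0.62703375 0.07198424 0.22587078] [[-0.077, -0.997, 0.0], [-0.997, 0.077, 0.0], [-0.0, -0.0, -1.0]] [-0.37451871  0.54493461 -0.00309825]
knob {'centre': [250.1, 177.5], 'confidence': 0.73} [0.62112503 0.07442252 0.075     ]
```

View pics/w1.png

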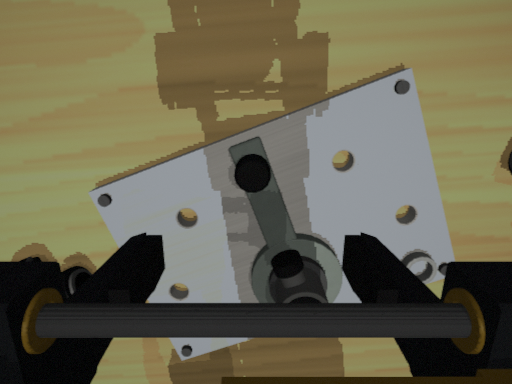

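Knob top is at (252,173) between the open jaws, and the next hole on the elbow side is at (343,160). Refining with these.

```bash
python3 - <<'E'
from h import *
L=np.load("pics/w1.npz");T=L["T"];C=T@L["mount"];r=lambda p,z:atz(ray(p,L["mtx"],C),z)
g=cv2.cvtColor(L["image"],cv2.COLOR_BGR2GRAY)
m=(g[140:210,225:290]<28).astype(np.uint8);n,l,st,c=cv2.connectedComponentsWithStats(m);print(st[1:],c[1:]+[225,140])
for p in((252.5,173),):
  k=r(p,.078);print("knob",k.round(4),"tool d",(T[:3,:3].T@(k-T[:3,3])).round(4))
H=[r(p,.02) for p in((343,160),(187,216.5),(405,214),(179,290.5))]
piv=[0,0]
from scipy.optimize import least_squares
a=np.radians([-40,40,-80,80])
f=lambda v:np.ravel([[v[0]+.15*np.cos(v[2]+b)-h[0],v[1]+.15*np.sin(v[2]+b)-h[1]] for b,h in zip(a,H)])
s=least_squares(f,[.48,.03,.26]);v=s.x;print(np.array(H).round(4),v,np.abs(s.fun).max())
for b in(0,-10,-20,-30,-40):
  t=v[2]+np.radians(b);print(b,v[0]+.15*np.cos(t),v[1]+.15*np.sin(t))
E
```

```text
[[  10   14   35   38 1077]] [[252.17827298 172.79758589]]
knob [0.6262 0.0717 0.078 ] tool d [0.0004 0.0008 0.1479]
[[ 0.6187 -0.0298  0.02  ]
 [ 0.5644  0.1544  0.02  ]
 [ 0.5478 -0.1032  0.02  ]
 [ 0.4645  0.1783  0.02  ]] [0.48122234 0.02997204 0.28671461] 0.0011127263760949552
0 0.6250990641051691 0.072392410852892
-10 0.630279473853444 0.04676401899365479
-20 0.6309308579944346 0.0206254112810871
-30 0.6270334245506332 -0.005229203916238406
-40 0.6187055950650331 -0.030014247198617575
```

Call:
arm_command([
  [-1, 0, 0.001, 0.03, 0, 0, 0],
  [-1, 0, 0, 0.03, 0, 0, 0],
  [-1, 0, 0, 0.03, 0, 0, 0],
  [-1, 0, 0, 0.03, 0, 0, 0],
  [-1, 0, 0, 0.02, 0, 0, 0],
  [-1, 0, 0, 0.018, 0, 0, 0],
  [-1, 0, 0, 0, 0, 0, 0],
  [-1, 0, 0, 0, 0, 0, 0],
], grip_force=35)

```text
time: 3.1
tool_pos: [0.6249, 0.072, 0.0667]
tool_rot: [-0.001, -0.679, 0.734, 0.001]
contact_force: [-0.1, 0.5, 0.6]
finger_gap: 0.0881
```

Call:
arm_command([
  [1, 0, 0, 0, 0, 0, 0],
  [1, 0, 0, 0, 0, 0, 0],
  [1, 0, 0, 0, 0, 0, 0],
  [1, 0, 0, 0, 0, 0, 0],
  [1, 0, 0, 0, 0, 0, 0],
  [1, 0, 0, 0, 0, 0, 0],
  [1, 0, 0, 0, 0, 0, 0],
  [1, 0, 0, 0, 0, 0, 0],
], grip_force=35)

```text
time: 3.77
tool_pos: [0.626, 0.0721, 0.0679]
tool_rot: [0.0, -0.679, 0.735, -0.0]
contact_force: [-0.7, -0.2, 1.0]
finger_gap: 0.0369
```

Call:
arm_command([
  [1, 0, 0, -0.005, 0, 0, 0],
  [1, 0, 0, -0.005, 0, 0, 0],
  [1, 0, 0, -0.005, 0, 0, 0],
  [1, 0, 0, -0.005, 0, 0, 0],
  [1, 0, 0, 0, 0, 0, 0],
  [1, 0, 0, 0, 0, 0, 0],
])

```text
time: 4.27
tool_pos: [0.6266, 0.0721, 0.0887]
tool_rot: [0.001, -0.679, 0.735, -0.0]
contact_force: [0.7, 0.4, -0.4]
finger_gap: 0.0005
```

```bash
python3 - <<'E'
from h import *
from station import env
s=env.get_state();print(s["time"],s["tool_pos"],s["contact_force"],s["finger_gap"])
r=env.snapshot("side");cv2.imwrite("pics/s2.png",cv2.resize(r["image"][90:230,180:350],None,fx=4,fy=4,interpolation=cv2.INTER_CUBIC))
E
```

```text
4.2667 [0.626593   0.07209861 0.08867288] [ 0.6841772   0.38301001 -0.42180958] 0.0004943035609125163
```

View pics/s2.png

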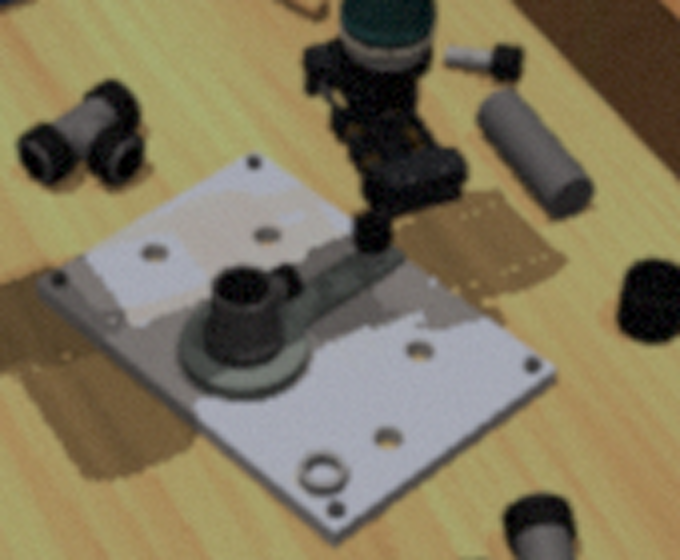

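The knob slipped out: gap 0, and the pin is home again in the picture. Looking from the other cameras before regrasping.

```bash
python3 - <<'E'
from h import *
from station import env
s=env.get_state();r=env.snapshot("wrist");np.savez("pics/w3.npz",T=T_tool(s),**r);cv2.imwrite("pics/w3.png",r["image"])
q=env.snapshot("scene");cv2.imwrite("pics/c3.png",cv2.resize(q["image"][130:280,230:400],None,fx=4,fy=4,interpolation=cv2.INTER_CUBIC))
E
```

```text
(no output)
```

View pics/w3.png

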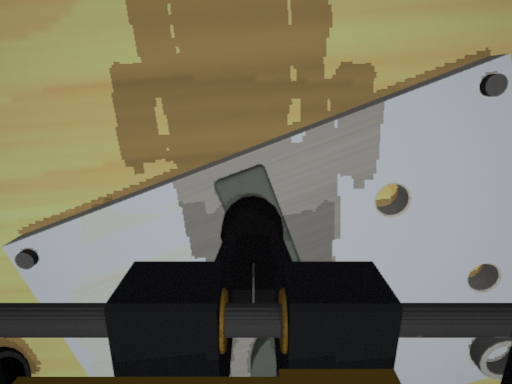

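View pics/c3.png

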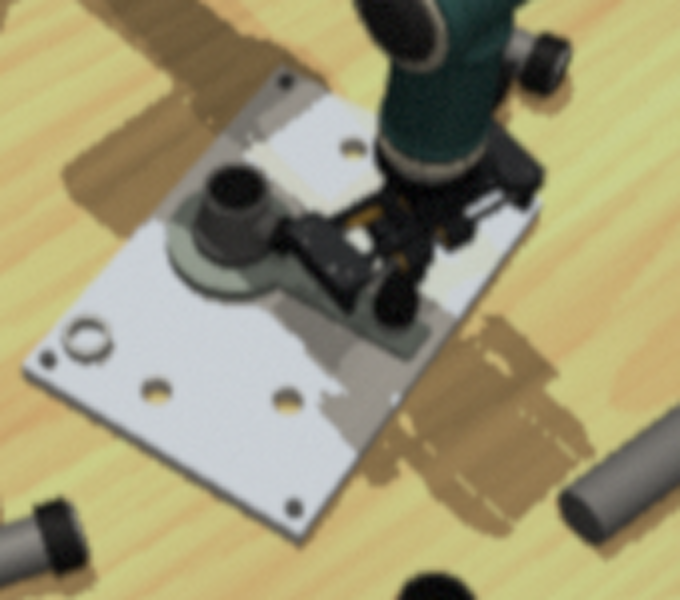

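```bash
python3 - <<'E'
from h import *
L=np.load("pics/w3.npz");T=L["T"];C=T@L["mount"]
print(L["mtx"],T[:3,3])
def proj(p):
  c=np.linalg.inv(C)@np.append(p,1);return (L["mtx"]@np.array([c[0],-c[1],-c[2]]))[:2]/-c[2]
for z in(.056,.068,.08,.1):
  th=np.linspace(0,2*np.pi,73);P=np.array([proj([.6255+.018*np.cos(t),.072+.018*np.sin(t),z]) for t in th]);print(z,P.min(0),P.max(0),proj([.6255,.072,z]))
print("tip",proj(T[:3,3]+T[:3,2]*.017),"tcp",proj(T[:3,3]))
im=L["image"][170:300,180:330].astype(float);im=np.clip((im/255)**.4*255,0,255).astype(np.uint8)
cv2.imwrite("pics/w3c.png",cv2.resize(im,None,fx=4,fy=4,interpolation=cv2.INTER_CUBIC))
E
```

```text
[[330.79999359   0.         252.98706972]
 [  0.         330.79999359 190.25611678]
 [  0.           0.           1.        ]] [0.62619958 0.07210466 0.08818601]
0.056 [223.22992824 191.2698042 ] [280.99851526 244.98575627] [252.12255473 218.82427537]
0.068 [221.4964902  197.55807226] [282.66520057 254.01499902] [252.09018815 226.5616566 ]
0.08 [219.54616983 204.65649029] [284.54028098 264.14156985] [252.05377328 235.26680044]
0.1 [215.69025423 218.76390037] [288.24702046 284.0622332 ] [251.9817827  252.47648097]
tip [251.80072572 227.65861979] tcp [251.72376403 240.67569054]
```

View pics/w3c.png

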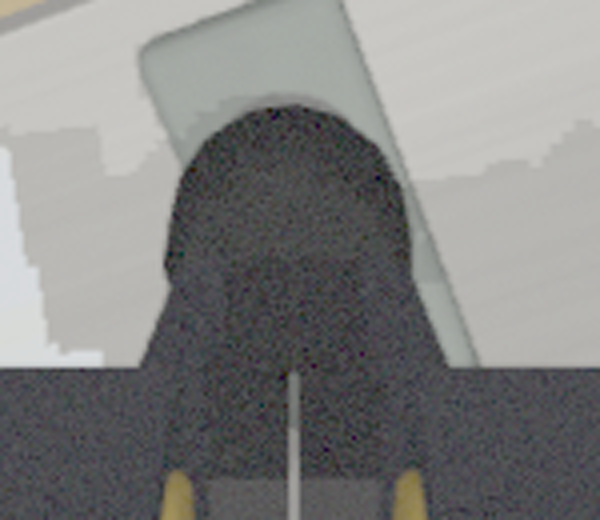

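The knob is where expected sideways, but the fingers seem to have held only its upper rim. I'll regrasp lower, with 60 N.

Call:
arm_command([
  [-1, 0, 0, -0.01, 0, 0, 0],
  [-1, 0, 0, 0, 0, 0, 0],
  [-1, 0, 0, 0, 0, 0, 0],
  [-1, 0, 0, 0, 0, 0, 0],
  [-1, 0, 0, 0, 0, 0, 0],
  [-1, 0, 0, 0.015, 0, 0, 0],
  [-1, 0, 0, 0.012, 0, 0, 0],
  [-1, 0, 0, 0.009, 0, 0, 0],
  [-1, 0, 0, 0, 0, 0, 0],
  [-1, 0, 0, 0, 0, 0, 0],
], grip_force=60)

```text
time: 5.25
tool_pos: [0.6248, 0.072, 0.0604]
tool_rot: [-0.001, -0.679, 0.735, 0.001]
contact_force: [-0.7, -0.3, 0.3]
finger_gap: 0.0649
```

Call:
arm_command([
  [1, 0, 0, 0, 0, 0, 0],
  [1, 0, 0, 0, 0, 0, 0],
  [1, 0, 0, 0, 0, 0, 0],
  [1, 0, 0, 0, 0, 0, 0],
  [1, 0, 0, 0, 0, 0, 0],
  [1, 0, 0, 0, 0, 0, 0],
  [1, 0, 0, 0, 0, 0, 0],
  [1, 0, 0, 0, 0, 0, 0],
])

```text
time: 5.92
tool_pos: [0.6265, 0.0722, 0.0624]
tool_rot: [0.0, -0.679, 0.735, -0.0]
contact_force: [0.6, 0.6, 1.5]
finger_gap: 0.031
```

Call:
arm_command([
  [1, 0, 0, -0.003, 0, 0, 0],
  [1, 0, 0, -0.003, 0, 0, 0],
  [1, 0, 0, 0, 0, 0, 0],
])

```text
time: 6.17
tool_pos: [0.626, 0.0722, 0.0675]
tool_rot: [0.0, -0.679, 0.735, 0.0]
contact_force: [3.3, 1.6, -7.1]
finger_gap: 0.0311
```

Now it holds: -7 N at 6 mm, as the spring should pull. Continuing the lift.

Call:
arm_command([
  [1, 0, 0, -0.003, 0, 0, 0],
  [1, 0, 0, -0.003, 0, 0, 0],
  [1, 0, 0, -0.003, 0, 0, 0],
  [1, 0, 0, -0.003, 0, 0, 0],
  [1, 0, 0, -0.002, 0, 0, 0],
  [1, 0, 0, 0, 0, 0, 0],
  [1, 0, 0, 0, 0, 0, 0],
])

```text
time: 6.75
tool_pos: [0.6258, 0.0722, 0.0816]
tool_rot: [-0.0, -0.679, 0.735, 0.0]
contact_force: [5.7, 1.2, -9.8]
finger_gap: 0.0311
```

```bash
python3 - <<'E'
from h import *
from station import env
s=env.get_state();print(s["time"],s["tool_pos"],s["contact_force"],s["finger_gap"])
r=env.snapshot("side");cv2.imwrite("pics/s4.png",cv2.resize(r["image"][90:230,180:350],None,fx=4,fy=4,interpolation=cv2.INTER_CUBIC))
E
```

```text
6.75 [0.62583231 0.07215128 0.08158709] [ 5.69261775  1.16682259 -9.76763574] 0.031066352532349437
```

View pics/s4.png

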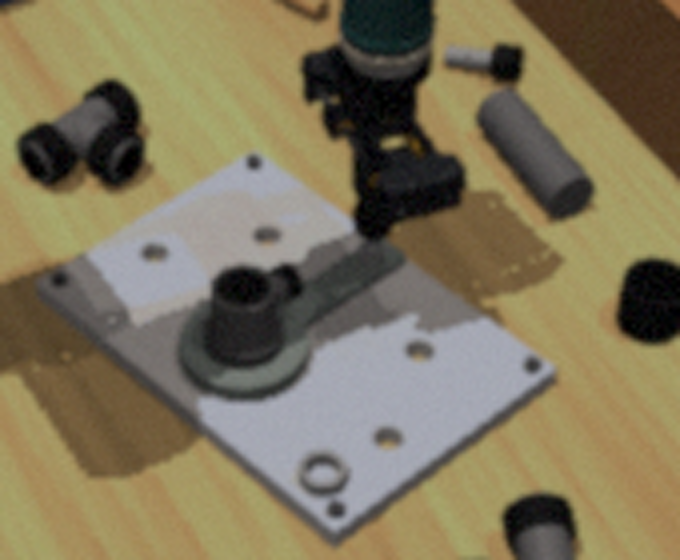

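Lift is about 19 mm, force -9.8 N, and the grip is steady. Working out the arc.

```bash
python3 - <<'E'
from h import *
from station import env
R_=T_tool(env.get_state())[:3,:3]
a=np.radians(16.43-np.linspace(0,40,13));P=np.c_[.15*np.cos(a),.15*np.sin(a),0*a]
print(((np.diff(P,axis=0))@R_).round(4).tolist())
E
```

```text
[[0.0082, -0.0029, -0.0], [0.0084, -0.0024, -0.0], [0.0085, -0.0019, -0.0], [0.0086, -0.0014, -0.0], [0.0087, -0.0009, -0.0], [0.0087, -0.0004, -0.0], [0.0087, 0.0001, -0.0], [0.0087, 0.0006, -0.0], [0.0087, 0.0011, -0.0], [0.0086, 0.0016, -0.0], [0.0085, 0.0021, -0.0], [0.0083, 0.0026, -0.0]]
```

Call:
arm_command([
  [1, 0.0082, -0.0029, 0, 0, 0, 0],
  [1, 0.0084, -0.0024, 0, 0, 0, 0],
  [1, 0.0085, -0.0019, 0, 0, 0, 0],
  [1, 0.0086, -0.0014, 0, 0, 0, 0],
  [1, 0, 0, 0, 0, 0, 0],
])

```text
time: 7.22
tool_pos: [0.6317, 0.0357, 0.0815]
tool_rot: [-0.001, -0.678, 0.735, -0.0]
contact_force: [4.3, 0.9, -10.2]
finger_gap: 0.0309
```

Call:
arm_command([
  [1, 0.0087, -0.0009, 0, 0, 0, 0],
  [1, 0.0087, -0.0004, 0, 0, 0, 0],
  [1, 0.0087, 0.0001, 0, 0, 0, 0],
  [1, 0.0087, 0.0006, 0, 0, 0, 0],
  [1, 0.0087, 0.0011, 0, 0, 0, 0],
  [1, 0.0086, 0.0016, 0, 0, 0, 0],
  [1, 0.0085, 0.0021, 0, 0, 0, 0],
  [1, 0.0083, 0.0026, 0, 0, 0, 0],
  [1, 0, 0, 0, 0, 0, 0],
  [1, 0, 0, 0, 0, 0, 0],
  [1, 0, 0, 0, 0, 0, 0],
])

```text
time: 8.13
tool_pos: [0.6192, -0.0304, 0.0816]
tool_rot: [-0.0, -0.678, 0.735, 0.0]
contact_force: [-0.0, 1.3, -10.5]
finger_gap: 0.0311
```

```bash
python3 - <<'E'
from h import *
from station import env
s=env.get_state();print(s["time"],s["tool_pos"],s["contact_force"],s["finger_gap"])
r=env.snapshot("side");cv2.imwrite("pics/s5.png",cv2.resize(r["image"][90:230,180:350],None,fx=4,fy=4,interpolation=cv2.INTER_CUBIC))
E
```

```text
8.1333 [ 0.6191548  -0.03039575  0.08163035] [ -0.02736141   1.33947562 -10.5288819 ] 0.031079982897218517
```

View pics/s5.png

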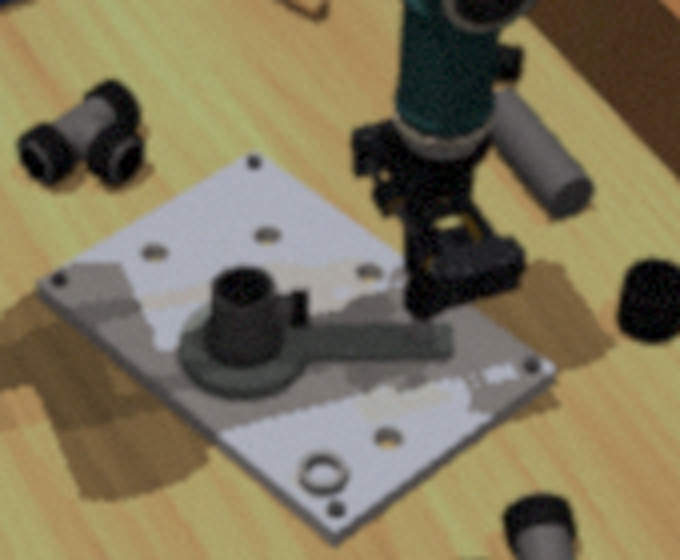

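The arm now stands over the next hole: the middle hole is free at (368,270) and one elbow-side hole shows at (388,437). Lowering and letting go.

Call:
arm_command([
  [1, 0, 0, 0.004, 0, 0, 0],
  [1, 0, 0, 0.005, 0, 0, 0],
  [1, 0, 0, 0.005, 0, 0, 0],
  [1, 0, 0, 0.004, 0, 0, 0],
  [1, 0, 0, 0, 0, 0, 0],
  [1, 0, 0, 0, 0, 0, 0],
])

```text
time: 8.68
tool_pos: [0.6196, -0.03, 0.0637]
tool_rot: [-0.0, -0.679, 0.734, 0.0]
contact_force: [-0.4, 1.5, -6.3]
finger_gap: 0.031
```

Call:
arm_command([
  [-1, 0, 0, 0, 0, 0, 0],
  [-1, 0, 0, 0, 0, 0, 0],
  [-1, 0, 0, 0, 0, 0, 0],
  [-1, 0, 0, 0, 0, 0, 0],
  [-1, 0, 0, 0, 0, 0, 0],
  [-1, 0, 0, 0, 0, 0, 0],
  [-1, 0, 0, 0, 0, 0, 0],
  [-1, 0, 0, 0, 0, 0, 0],
])

```text
time: 9.35
tool_pos: [0.6198, -0.0304, 0.064]
tool_rot: [0.0, -0.679, 0.735, -0.0]
contact_force: [0.2, 1.4, 0.3]
finger_gap: 0.0824
```

Call:
arm_command([
  [-1, 0, 0, -0.01, 0, 0, 0],
  [-1, 0, 0, -0.025, 0, 0, 0],
  [-1, 0, 0, -0.035, 0, 0, 0],
  [-1, 0, 0, -0.035, 0, 0, 0],
  [-1, 0, 0, -0.035, 0, 0, 0],
  [-1, 0, 0, -0.02, 0, 0, 0],
  [-1, 0, 0, 0, 0, 0, 0],
  [-1, 0, 0, 0, 0, 0, 0],
])

```text
time: 10.02
tool_pos: [0.6208, -0.0304, 0.2264]
tool_rot: [0.001, -0.679, 0.735, -0.002]
contact_force: [-0.1, -0.3, -0.3]
finger_gap: 0.088
```

```bash
python3 - <<'E'
from h import *
from station import env
s=env.get_state();print(s["time"],s["tool_pos"],s["contact_force"],s["finger_gap"])
r=env.snapshot("side");cv2.imwrite("pics/s6.png",cv2.resize(r["image"][90:270,170:350],None,fx=3.3,fy=3.3,interpolation=cv2.INTER_CUBIC))
r=env.snapshot("wrist");cv2.imwrite("pics/w6.png",r["image"]);np.savez("pics/w6.npz",T=T_tool(s),**r)
E
```

```text
10.0167 [ 0.62084763 -0.03041799  0.22637083] [-0.13052148 -0.29936966 -0.29817999] 0.0879832181060469
```

View pics/s6.png

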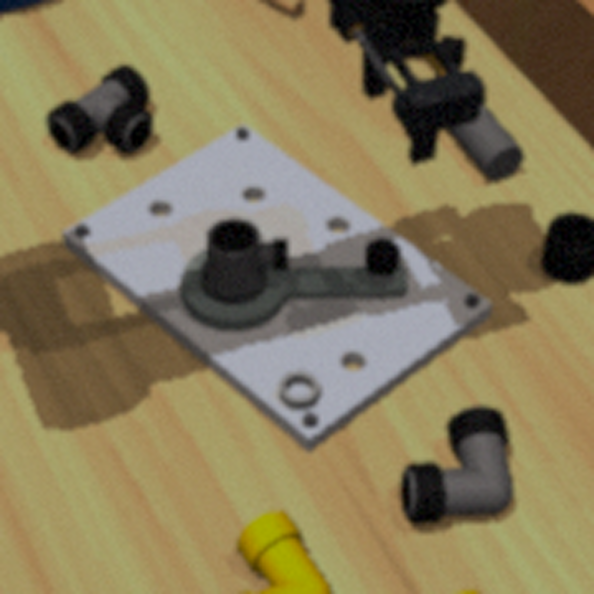

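View pics/w6.png

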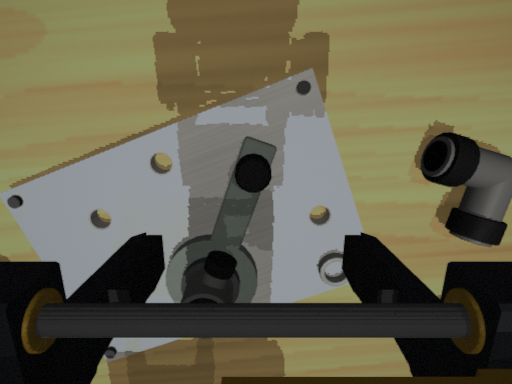

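```bash
python3 - <<'E'
from h import *
for f in("w1","w6"):
  L=np.load(f"pics/{f}.npz");C=L["T"]@L["mount"]
  g=cv2.cvtColor(L["image"],cv2.COLOR_BGR2GRAY)
  m=(g[140:210,225:290]<28).astype(np.uint8);n,l,st,c=cv2.connectedComponentsWithStats(m);i=1+st[1:,4].argmax()
  p=c[i]+[225,140]
  print(f,st[i],p,atz(ray(p,L["mtx"],C),.078),atz(ray(p,L["mtx"],C),.092))
E
```

```text
w1 [  10   14   35   38 1077] [252.17827298 172.79758589] [0.62642078 0.07198606 0.078     ] [0.62997387 0.07169267 0.092     ]
w6 [  10   14   36   38 1093] [252.56267155 172.66514181] [ 0.62085274 -0.03084246  0.078     ] [ 0.62433612 -0.03112134  0.092     ]
```

```bash
python3 - <<'E'
from station import env
print(env.sign_off())
E
```

```text
the job is handed in; nothing more can be done
None
```

I pulled the plunger out of the middle hole, swung the arm 40° to the next hole on the elbow's side (-y), lowered the pin and let go. The job was handed in at about 10 s, with no verdict reported.

- **First grip failed:** at 35 N and higher on the knob, it slipped off while lifting. The side picture taken right after it showed the arm still in the middle hole with the knob down. The second grip, 6 mm lower at 60 N, held through a lift of about 19 mm. The spring pull read about 10 N, and the arm was still at the middle hole.
- **Position:** the last wrist picture puts the knob at (0.621, -0.031) m. The hole is at (0.619, -0.030) m, so they agree within about 2 mm.
- **Pin home:** the knob looks the same size as before the lift, after allowing for the camera being 2 mm lower. The knob was also lowered 18 mm before letting go, so I take the pin as fully home. I did not measure the pin height directly; the picture is good to a millimetre or two.
- **Elbow and tee:** both look unmoved in the last side picture, judged by eye.
- **Gripper:** it ended open, about 160 mm above its release height, reading no contact force.

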